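# Click-tighten the mast clamp of a party balloon stand

### The arm

A 6-joint arm with a two-finger parallel gripper is mounted at the origin on the work surface. World frame = base frame: x ahead of the robot, y to its left, z up, the work surface at z = 0. Lengths are in mm, angles in rad, forces in N, time in s.
With the tool pointing down it reaches from about 350 to 875 mm from the base axis. Payload 4.2 kg.
Tool frame: the origin (TCP) lies between the finger pads; the fingertips stand 25 mm ahead of it and the grasp point (between the pads) lies 6 mm ahead of it; z points along the fingers, y is the line along which they close (so a half turn about z gives the same grasp; the last joint's range is limited). The gripper opens to 85 mm and grips with 20 to 120 N. Pads are 22 mm wide; open, the fingers measure 114 mm over their backs; the gripper's body (76 mm by 85 mm) begins 54 mm behind the grasp point. The pads swing forward as they close: fully open they stand 13 mm farther back than shut.
Start: joints at [-0.879, 0.385, 0.008, 0, -1.194, -0.259], TCP at [262.146, -567.344, 256.312] pointing down, gripper open.
Joint ranges: [-3.14, 3.14], [-1.21, 2.06], [-1.07, 1.41], [-3.16, 2.05], [-2.99, -0.16], [-3.1, 3.1]. Speed limits (rad/s): [2.79, 2.79, 3.14, 3.14, 3.14, 3.14].

### API

Orientations are given as a unit quaternion [x, y, z, w].
In Python, from bench import read_state, imaging, workorder, nets gives the robot as it stands.
- The arm moves only by the tool apply_moves, never from a script. Its argument "rows" is a list of rows, each an object with "hand": the opening, from -1 (shut) to 1 (fully open); "delta_pos": the shift along the tool's x, y, z in mm, a list of three; "yaw": the turn about the tool's z in rad. A call has 1 to 12 rows; each row is the pose to reach, as a shift and turn from the pose commanded when the call began, along the tool's axes at that moment; what a row does not reach only later rows make up. A row lasts 1/12 s, in which the tool goes at most 41.7 mm and 7.16 degrees, less where a joint would pass 70% of its speed; a pose out of reach is approached as far as the arm can. A call with a gripper value outside its range is refused whole. The fingers move at their own pace and stop on an object; the grip force is fixed at half the most. Time passes only in rows, so rows that repeat a pose let the fingers close. It gives the time, the measured TCP pose, the force, the opening and the grip force at its end, in the units of the state.
- read_state(): the state, without advancing time (a new reading comes with each control period).
- imaging.get_image(name): name is "scene" or "top" or "wrist"; returns a dict with "pixels" (480x640x3 uint8, red, green, blue), "fx", "fy", "cx", "cy" (pixels), "xyz" and "rotation" of the camera in the world. Camera axes: x right, y down, z forward; pixel columns grow to the right and rows downward; lengths in mm; the calibration is good to about 2 mm. The wrist camera is an equidistant fisheye: a pixel r from the principal point sees the ray r / f radians off the axis. A picture is of the moment at which its call begins. There is no depth.
- workorder.job_done(): hands the job in; it is judged then, once.
Trained networks look in the newest picture that a camera, given by its name, has taken for a name from the list of things; names that differ only in an ending like _2 or _b are one class to them, and where a whole thing is asked for, a point or a joint stands for the part that bears it (a point fixed in the world has none). Each returns a list of dicts, best first, with "score" (0 to 1); they miss things now and then, are a little off and sometimes report something else, mostly with a low value. They report only what shows in the picture. A call takes as long as a camera call.
- nets.find_in(camera, query): "location" ([row, column] in pixels, amid what is visible of it).
- nets.pinpoint(camera, query): "location" ([row, column] in pixels: a listed point, or the origin of a listed thing).
The state is a dict: "clock": time; "joints": joint angles; "joint_vel": joint speeds; "joint_efforts": joint torques, N m; "position": TCP position; "ee_rot": TCP orientation; "contact_force": force on the tool from outside, world axes, zero at the start; "wrist_torque": the same for the moment, N m; "gripper_width": finger opening in mm; "grasp_force": force on a finger pad.
Only numpy, scipy, OpenCV 4.12 (cv2) and the standard library are available. Lean on these libraries where they do the work, as an engineer would, in place of code of your own. Each camera call takes 0.05 s, during which the arm holds its last target. There are 200 camera calls.

### The job

Push the balloon stand's mast foot along its channel until it is fully home against the clamp block, and only then push the wrench handle clockwise (seen from above) to tighten the clamp bolt until it stops turning and the handle clicks, visibly kinking at its joint. Stop at the click, well before the handle folds to its stop, then ease off so that the handle springs straight, leaving the bolt tight and the wrench where it is. Do not knock over or shift the party things around it.

Things in the scene. Friction and masses are not known exactly. Their poses are not given: they have to be found in the camera images.
- stand_base: balloon stand base screwed to the table: dark steel plate, 12 mm thick, x -70..70, y -205..55 mm. Origin: on the table under the bolt's axis; y runs along the channel from mast foot to bolt, z up. Grey clamp block 86 (x) x 56 (y) mm, top z = 0.046, round the origin; two jaw arms (top z = 0.034) reach back to y = -80 mm on either side of the channel
- mast_foot (a joint): slide (m) of the mast foot along the channel, in the base's +y direction: 0 = out, 0.09 = home, front against the clamp block (solid stop). Starts at 0 to 0.035; about 3.5 N of friction; stays where left. The foot is an aluminium block 50 x 56 mm, 24 mm high, with a steel tube socket 32 mm wide, top at z = 0.085, and a flat upright push plate across its rear
- foot_back (a point): centre of the rear face of the foot's push plate (56 mm wide, 6 mm thick, top at z = 0.058), 41 mm above the table, at base x = 0; moves with the foot. The face looks to the base's -y. The socket's axis is 36 mm in front of it
- bolt (a joint): turn (rad) of the bolt, and of the wrench head that sits on it, clockwise seen from above: starts at 0.1 to 0.35; 0.85 = tight (a solid stop). Needs about 0.6 N m, and stays where left. At 0 the wrench head points 105 degrees counter-clockwise (from above) from the base's x axis
- bolt_axis (a point): on the bolt's vertical axis at the wrench's mid height, z = 0.062. The wrench head is 38 mm wide, its top at z = 0.078; the wrench lies level, its near end on the bolt, and reaches 235 mm from the axis
- wrench_handle (a joint): kink (rad) of the click handle at its knuckle, 55 mm from the bolt's axis: 0 = straight, grows clockwise. A spring holds it straight until the bolt is tight and the moment about the knuckle passes 1.3 N m; then it gives (the click) with little more force. Over 0.34 it nears its solid stop (0.5) and overtightens. Springs back straight when let off. Damped 0.5 N m s/rad: push slowly
- handle_grip (a point): a point on the centre line of the wrench's black round grip (24 mm thick, 120 mm long, from 115 to 235 mm from the bolt's axis), 175 mm from the axis when straight, z = 0.062. The grip is clear of the table: 50 mm free below it
- party_hat: bystander: upright paper cone hat with a red band, 84 mm wide, 150 mm high, origin under its centre; stands close to the stand base (it may have changed places with the tumbler)
- tumbler: bystander: clear glass tumbler, 64 mm wide, 110 mm high, origin under its centre; stands close to the stand base
- charger_plate: bystander: flat amber glass plate, 220 mm wide, 18 mm high, origin under its centre
- gift_box: bystander: white and yellow gift box 96 x 96 x 75 mm, origin under its centre
- rose_jar: bystander: green glass jar with a red rose, 60 mm wide, 158 mm high in all, origin under its centre
- tape_roll: bystander: white tape roll lying flat, 90 mm wide, 24 mm high, origin under its centre
- party_hat_b: bystander: second paper cone hat, 84 mm wide, 150 mm high, origin under its centre

How it is judged (in metres and radians):
On the way, in this order (a step that is already met when the one before it is completed fails the run):
1. the mast foot is fully home (value of joint mast_foot above 0.086 m), for 0.2 s.
2. the bolt is tight and the handle has clicked (kink over 0.10 rad), the foot still home (value of joint mast_foot above 0.086 m and value of joint bolt above 0.8 rad and value of joint wrench_handle above 0.1 rad), for 0.1 s.
3. the handle is let off and straight again, bolt still tight (value of joint mast_foot above 0.086 m and value of joint bolt above 0.8 rad and value of joint wrench_handle below 0.04 rad), for 0.2 s.
At the end, for the whole second after the job is handed in: The mast foot is home (joint over 0.086 m of 0.09), the bolt is tight (over 0.80 rad of 0.85), the wrench handle is straight (kink under 0.04 rad), and every bystander stands upright (within 0.2 rad) within 30 mm of its place (all of step 3 and distance of each of party_hat, tumbler, charger_plate, gift_box, rose_jar, tape_roll, party_hat_b from where it was at the start of the episode below 0.03 m and angle between each of party_hat, tumbler, charger_plate, gift_box, rose_jar, tape_roll, party_hat_b's own z axis and vertical below 0.2 rad); the robot touches nothing.
It fails at once if the handle is folded nearly to its stop (kink over 0.34 rad): bolt overtightened (value of joint wrench_handle above 0.34 rad).
It fails at once if the bolt is tightened (past 0.5 rad) while the mast foot is not home (under 0.084 m) (value of joint bolt above 0.5 rad and value of joint mast_foot below 0.084 m).
It fails at once if a bystander is knocked over (tilt over 0.6 rad) (angle between any of party_hat, tumbler, charger_plate, gift_box, rose_jar, tape_roll, party_hat_b's own z axis and vertical above 0.6 rad).
It also fails if it takes over 58 s, if anything falls off the work surface, if the arm or the gripper's body presses on something with over 40 N, if the wrist force passes 120 N, or if a joint passes its speed limit or range.

## Working session

There is one attempt and no reset: what is moved stays moved. The work goes in short steps, Python scripts to look and compute and a tool call to move; the robot and the scene stay as the last step left them, time stands still between calls to the robot, and variables do not carry over. Pictures are saved under pics/ and viewed, at most 10 in all, crops included, and the job is handed in when it is done.

Besides the shell and the picture viewer there is one more tool, called after ">>>" as name(argument=value, ...) on one line, values as JSON. apply_moves: Moves the arm, as the interface text tells. Its arguments: {"type":"object","properties":{"rows":{"type":"array"}},"required":["rows"]}

```bash
mkdir -p pics; cat > h.py <<'E'
import numpy as np, cv2
from bench import read_state, imaging, workorder, nets
from scipy.spatial.transform import Rotation as R
def ray(im,rc):
    r,c=rc; M=np.array(im["rotation"]); 
    M = M if M.shape==(3,3) else R.from_quat(M).as_matrix()
    d=np.array([(c-im["cx"])/im["fx"],(r-im["cy"])/im["fy"],1.])
    if im.get("n")=="wrist":
        t=np.hypot(d[0],d[1]); d=np.array([d[0]/t*np.sin(t),d[1]/t*np.sin(t),np.cos(t)])
    d=M@d; return np.array(im["xyz"]),d/np.linalg.norm(d)
def get(n):
    im=imaging.get_image(n); im["n"]=n; return im
def atz(im,rc,z):
    o,d=ray(im,rc); return o+d*(z-o[2])/d[2]
def tri(a,b):
    o1,d1=a;o2,d2=b
    A=np.array([d1,-d2]).T; s=np.linalg.lstsq(A,o2-o1,rcond=None)[0]
    p,q=o1+s[0]*d1,o2+s[1]*d2
    return (p+q)/2,np.linalg.norm(p-q)
E
python3 - <<'E'
from h import *
s=read_state();print({k:np.round(v,3) for k,v in s.items()})
I={}
for n in("scene","top"):
    I[n]=get(n);cv2.imwrite(f"pics/{n}0.png",I[n]["pixels"][...,::-1]);print(n,np.round(I[n]["xyz"]),np.round(I[n]["rotation"],3).tolist(),I[n]["fx"])
for q in["foot_back","bolt_axis","handle_grip","stand_base","party_hat","tumbler","charger_plate","gift_box","rose_jar","tape_roll"]:
    P={}
    for n in I:
        P[n]=[(np.round(d["location"],1).tolist(),round(d["score"],2)) for d in nets.pinpoint(n,q)[:3]]
    print(q,P)
    if P["scene"] and P["top"]:
        p,e=tri(ray(I["scene"],P["scene"][0][0]),ray(I["top"],P["top"][0][0]));print("   ",np.round(p,1),round(e,1))
E
```

```text
{'clock': np.float64(0.0), 'joints': array([-0.879,  0.386,  0.007, -0.   , -1.194, -0.259]), 'joint_vel': array([-0.   ,  0.   , -0.   , -0.001, -0.   , -0.   ]), 'joint_efforts': array([ 0.0000e+00, -3.9228e+01,  1.8840e+01,  4.1860e+00, -5.0000e-03,
       -0.0000e+00]), 'position': array([ 261.92 , -566.88 ,  255.191]), 'ee_rot': array([-0.215,  0.977,  0.001, -0.   ]), 'contact_force': array([-0.635, -0.475, -0.699]), 'wrist_torque': array([0.004, 0.005, 0.075]), 'grasp_force': np.float64(0.0), 'gripper_width': np.float64(85.684)}
scene [1224.  157. 1213.] [0.591, 0.76, -0.218, -0.159] 460.82426164732203
top [ 475.  -49. 1600.] [0.709, -0.704, 0.02, -0.023] 589.6828048754687
foot_back {'scene': [([223.1, 240.9], 0.85), ([225.4, 358.3], 0.51), ([296.5, 475.6], 0.21)], 'top': [([254.9, 405.4], 0.58)]}
    [ 549.6 -281.5   45.1] 0.1
bolt_axis {'scene': [([224.1, 299.0], 0.95)], 'top': [([269.2, 339.1], 0.95)]}
    [ 511.  -107.9   46.2] 2.3
handle_grip {'scene': [([222.6, 358.7], 0.97)], 'top': [([280.3, 274.4], 0.56)]}
    [479.5  64.   71.1] 5.2
stand_base {'scene': [([232.6, 300
[... 221 characters left out ...]
   6.5] 347.8
tumbler {'scene': [([198.2, 277.4], 0.69), ([223.6, 357.3], 0.18)], 'top': [([310.3, 374.3], 0.71)]}
    [ 403.3 -209.2    2.2] 11.1
charger_plate {'scene': [([298.5, 477.9], 0.69)], 'top': [([238.5, 132.6], 0.92), ([285.1, 482.1], 0.32)]}
    [593.  451.9 -14.8] 13.6
gift_box {'scene': [([218.3, 449.8], 0.67)], 'top': [([330.9, 173.5], 0.7)]}
    [341.6 337.6  -7.8] 3.0
rose_jar {'scene': [([313.3, 281.2], 0.92), ([235.3, 167.4], 0.57)], 'top': [([169.0, 329.8], 0.87), ([330.8, 175.5], 0.59), ([280.4, 273.4], 0.51)]}
    [784.7 -83.2   9.1] 3.5
tape_roll {'scene': [([191.1, 187.2], 0.84)], 'top': [([289.7, 481.5], 0.66), ([217.1, 347.4], 0.46)]}
    [ 461.8 -492.8   25.3] 12.8
```

View pics/top0.png

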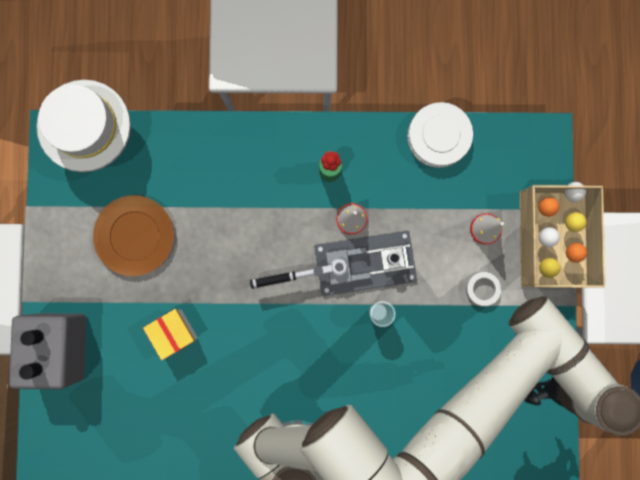

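View pics/scene0.png

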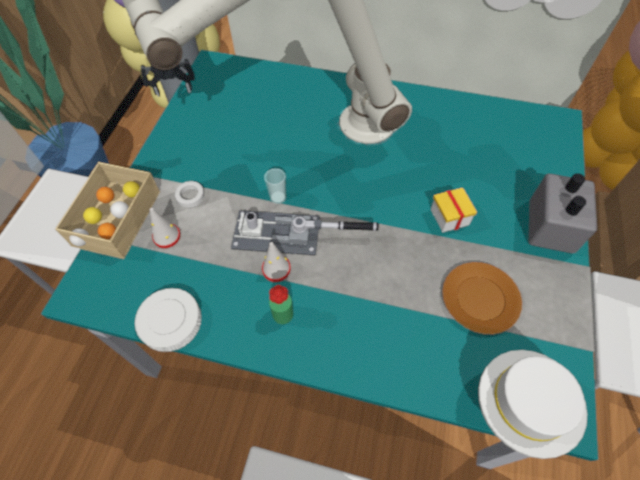

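The top view shows the stand plate with corners near (col,row) (316,245), (408,232), (416,280) and (323,293). The bolt is at (339,267) and the grip runs left to about (252,283). The hat is above the plate at (352,218), the tumbler below at (382,313). In the scene view both sit clear of the push lines. Next I refine the stand pose.

```bash
python3 - <<'E'
from h import *
a=cv2.imread("pics/top0.png")[205:325,240:430];cv2.imwrite("pics/topc.png",cv2.resize(a,None,fx=4.2,fy=4.2,interpolation=cv2.INTER_CUBIC))
b=cv2.imread("pics/scene0.png")[175:290,220:390];cv2.imwrite("pics/scenec.png",cv2.resize(b,None,fx=4.7,fy=4.7,interpolation=cv2.INTER_CUBIC))
E
```

```text
(no output)
```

View pics/topc.png

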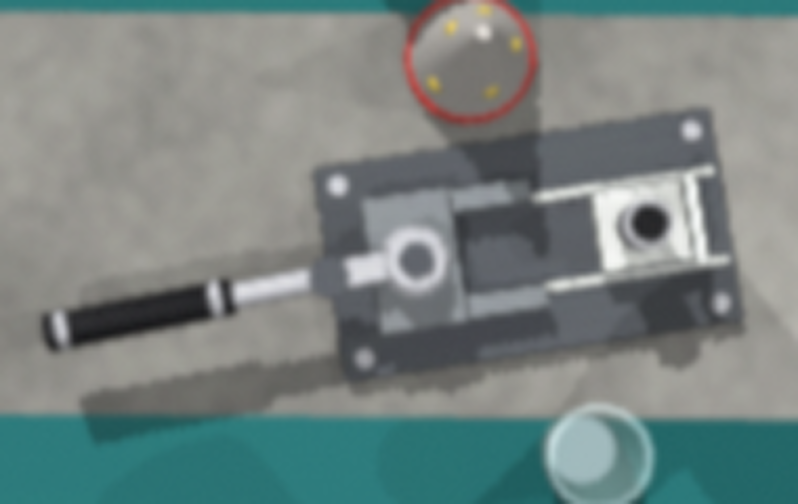

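View pics/scenec.png

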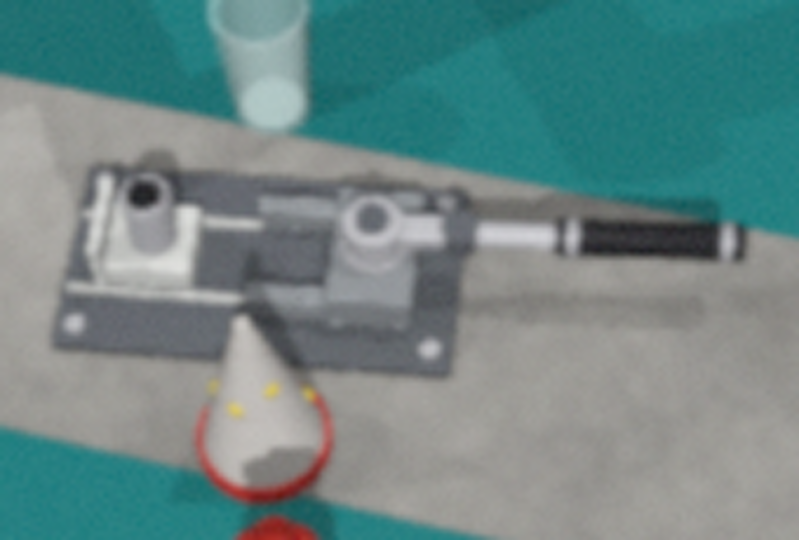

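The crops show the plate corners clearly. The push plate is at the rear (top crop about 700,217), the bolt is at (415,260), and the grip's end is at (47,328).

```bash
cat > p.py <<'E'
from h import *
from scipy.optimize import least_squares
I={n:get(n) for n in("top","scene")}
T=lambda u,v:(205+v/4.2,240+u/4.2)
S=lambda u,v:(175+v/4.7,220+u/4.7)
def fit(src,dst):
    src=np.array(src,float);dst=np.array(dst)[:,:2]
    f=lambda p:((np.array([[np.cos(p[2]),-np.sin(p[2])],[np.sin(p[2]),np.cos(p[2])]])@src.T).T+p[:2]-dst).ravel()
    r=least_squares(f,[500,-100,0.1]);return r.x,r.fun.reshape(-1,2)
pt=[(70,55),(70,-205),(-70,-205),(-70,55)]
A=[atz(I["top"],T(*c),12) for c in[(315,168),(710,108),(745,328),(348,382)]]
B=[atz(I["scene"],S(*c),12) for c in[(450,375),(52,348),(92,163)]]
for s,d in((pt,A),(pt[:3],B),(pt+pt[:3],A+B)):
    x,e=fit(s,d);print(np.round(x,3),np.round(e,1).tolist())
c,s_=np.cos(x[2]),np.sin(x[2]);Rm=np.array([[c,-s_],[s_,c]])
def tb(p): return np.round(Rm.T@(np.array(p)[:2]-x[:2]),1)
print("pushplate rear top",tb(atz(I["top"],T(706,217),58)),"scene",tb(atz(I["scene"],S(97,215),58)))
print("bolt",tb(atz(I["top"],T(415,260),78)),tb(atz(I["scene"],S(373,222),78)))
print("grip end",tb(atz(I["top"],T(45,330),62)),tb(atz(I["scene"],S(744,241),62)))
for n,z,P in(("hat",0,[T(471,60)]),("tumbler top",110,[T(600,455)])):print(n,tb(atz(I["top"],P[0],z)))
print("tumbler sc",tb(atz(I["scene"],S(272,105),5)),"hat sc",tb(atz(I["scene"],S(264,435),8)))
for b in[(0,-174),(0,0),(0,175)]:print(b,np.round(Rm@b+x[:2],1))
E
python3 p.py
```

```text
[ 5.15619e+02 -1.06538e+02  1.52000e-01] [[0.3, 1.2], [-0.9, -2.1], [1.8, -1.2], [-1.2, 2.1]]
[ 5.22616e+02 -1.01788e+02  1.57000e-01] [[-0.1, 2.1], [-2.1, -2.0], [2.2, -0.1]]
[ 5.18219e+02 -1.04585e+02  1.59000e-01] [[2.4, 3.6], [3.1, 0.6], [5.9, 0.4], [1.1, 3.5], [-4.6, -0.6], [-6.2, -4.6], [-1.8, -3.0]]
pushplate rear top [  -2.9 -183.9] scene [   2.8 -178.3]
bolt [-2.4  0.1] [6.2 1.1]
grip end [-10.3 232.9] [ -9.7 233.7]
hat [121.9 -58.9]
tumbler top [-135.1  -90.1]
tumbler sc [-130.9  -89. ] hat sc [125.3 -57.5]
(0, -174) [ 545.8 -276.4]
(0, 0) [ 518.2 -104.6]
(0, 175) [490.5  68.2]
```

>>> apply_moves(rows=[{"hand": -1, "delta_pos": [-365, 97, 0], "yaw": 0.277}, {"hand": -1, "delta_pos": [-365, 97, 0], "yaw": 0.277}, {"hand": -1, "delta_pos": [-365, 97, 0], "yaw": 0.277}, {"hand": -1, "delta_pos": [-365, 97, 0], "yaw": 0.277}, {"hand": -1, "delta_pos": [-365, 97, 0], "yaw": 0.277}, {"hand": -1, "delta_pos": [-365, 97, 0], "yaw": 0.277}, {"hand": -1, "delta_pos": [-365, 97, 0], "yaw": 0.277}, {"hand": -1, "delta_pos": [-365, 97, 0], "yaw": 0.277}, {"hand": -1, "delta_pos": [-365, 97, 0], "yaw": 0.277}, {"hand": -1, "delta_pos": [-365, 97, 0], "yaw": 0.277}, {"hand": -1, "delta_pos": [-365, 97, 60], "yaw": 0.277}, {"hand": -1, "delta_pos": [-365, 97, 60], "yaw": 0.277}])

```text
clock: 2.2
position: [552.7, -324.4, 193.4]
ee_rot: [-0.078, 0.997, 0.001, -0.001]
contact_force: [-1.3, -0.9, -2.3]
gripper_width: -0.0
grasp_force: 0.0
```

```bash
python3 - <<'E'
from h import *
s=read_state();print(s["clock"],np.round(s["position"],1),np.round(s["ee_rot"],3),s["contact_force"],s["gripper_width"])
m=R.from_quat(s["ee_rot"]).as_matrix();print(np.round(m,3))
im=get("wrist");cv2.imwrite("pics/w1.png",im["pixels"][...,::-1])
for q in["foot_back","bolt_axis","handle_grip"]:
  for d in nets.pinpoint("wrist",q)[:1]:
    z={"foot_back":41,"bolt_axis":62,"handle_grip":62}[q];print(q,d["score"],d["location"],np.round(atz(im,d["location"],z),1))
E
```

```text
2.2 [ 552.7 -324.4  193.4] [-0.078  0.997  0.001 -0.001] [-1.2516808  -0.90151908 -2.33383161] -0.03125927075178951
[[-0.988 -0.156 -0.002]
 [-0.156  0.988  0.002]
 [ 0.002  0.003 -1.   ]]
foot_back 0.86 [240.7, 365.5] [ 550.4 -283.3   41. ]
bolt_axis 0.84 [244.5, 572.5] [ 518.9 -107.4   62. ]
```

View pics/w1.png

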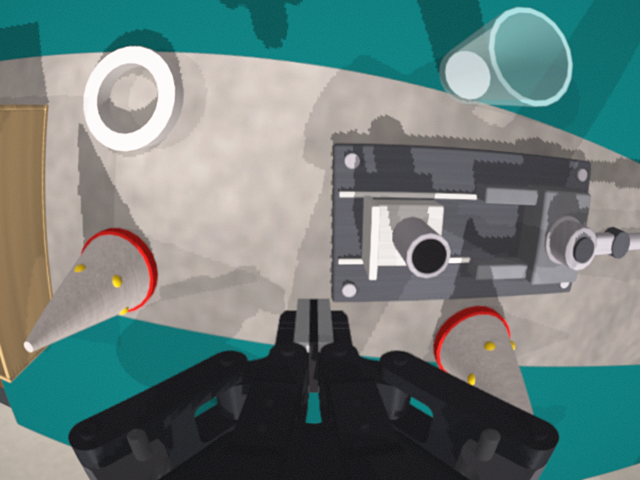

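The wrist view puts foot_back at row 241, col 366, consistent with the plate fit. The foot is nearly all the way out, and the finger linkages bulge along tool y. I'll turn 90° so the flat sides of the fingers do the pushing.

>>> apply_moves(rows=[{"hand": -1, "delta_pos": [0, 0, 0], "yaw": 1.571}, {"hand": -1, "delta_pos": [0, 0, 0], "yaw": 1.571}, {"hand": -1, "delta_pos": [0, 0, 20], "yaw": 1.571}, {"hand": -1, "delta_pos": [0, 0, 40], "yaw": 1.571}, {"hand": -1, "delta_pos": [0, 0, 60], "yaw": 1.571}, {"hand": -1, "delta_pos": [0, 0, 80], "yaw": 1.571}, {"hand": -1, "delta_pos": [0, 0, 100], "yaw": 1.571}, {"hand": -1, "delta_pos": [0, 0, 120], "yaw": 1.571}, {"hand": -1, "delta_pos": [0, 0, 130], "yaw": 1.571}, {"hand": -1, "delta_pos": [0, 0, 139], "yaw": 1.571}, {"hand": -1, "delta_pos": [0, 0, 139], "yaw": 1.571}, {"hand": -1, "delta_pos": [0, 0, 139], "yaw": 1.571}])

```text
clock: 3.4
position: [554.1, -327.4, 59.1]
ee_rot: [0.625, 0.781, 0.0, 0.002]
contact_force: [1.2, -0.4, -0.3]
gripper_width: 0.0
grasp_force: 0.0
```

>>> apply_moves(rows=[{"hand": -1, "delta_pos": [0, 0, 0], "yaw": 0.07}, {"hand": -1, "delta_pos": [0, 0, 0], "yaw": 0.07}, {"hand": -1, "delta_pos": [0, 0, 0], "yaw": 0.07}])

```text
clock: 3.65
position: [554.0, -327.1, 59.4]
ee_rot: [0.649, 0.761, 0.001, 0.002]
contact_force: [-0.7, 0.3, 0.6]
gripper_width: -0.1
grasp_force: 0.0
```

```bash
cat > st.py <<'E'
from h import *
s=read_state();m=R.from_quat(s["ee_rot"]).as_matrix()
a=.156;ex=np.array([np.cos(a),np.sin(a)]);ey=np.array([-np.sin(a),np.cos(a)])
p=s["position"];d=p[:2]-[518.5,-106];f=s["contact_force"]
print("t",round(float(s["clock"]),2),"base xy",np.round([ex@d,ey@d],1),"z",round(p[2],1),"F base",np.round([ex@f[:2],ey@f[:2],f[2]],1))
print("toolx in base",np.round([ex@m[:2,0],ey@m[:2,0]],3),"j",np.round(s["joints"],2))
E
python3 st.py
```

```text
t 3.65 base xy [   0.8 -224. ] z 59.4 F base [-0.6  0.4  0.6]
toolx in base [-0.002  1.   ] j [-0.28  0.6  -0.17  0.   -0.79 -2.7 ]
```

>>> apply_moves(rows=[{"hand": -1, "delta_pos": [10, 0, 4], "yaw": 0}, {"hand": -1, "delta_pos": [20, 0, 4], "yaw": 0}, {"hand": -1, "delta_pos": [28, 0, 4], "yaw": 0}, {"hand": -1, "delta_pos": [34, 0, 4], "yaw": 0}, {"hand": -1, "delta_pos": [40, 0, 4], "yaw": 0}, {"hand": -1, "delta_pos": [46, 0, 4], "yaw": 0}, {"hand": -1, "delta_pos": [53, 0, 4], "yaw": 0}, {"hand": -1, "delta_pos": [60, 0, 4], "yaw": 0}, {"hand": -1, "delta_pos": [68, 0, 4], "yaw": 0}, {"hand": -1, "delta_pos": [76, 0, 4], "yaw": 0}, {"hand": -1, "delta_pos": [84, 0, 4], "yaw": 0}, {"hand": -1, "delta_pos": [92, 0, 4], "yaw": 0}])

```text
clock: 4.65
position: [537.9, -234.6, 53.3]
ee_rot: [0.65, 0.76, -0.0, -0.0]
contact_force: [-2.1, -5.1, 0.9]
gripper_width: 0.3
grasp_force: 2.1
```

```bash
python3 st.py
```

```text
t 4.65 base xy [  -0.8 -130. ] z 53.3 F base [-2.9 -4.7  0.9]
toolx in base [-0.001  1.   ] j [-0.14  0.54 -0.32  0.   -0.71 -2.85]
```

>>> apply_moves(rows=[{"hand": -1, "delta_pos": [5, 0, 0], "yaw": 0}, {"hand": -1, "delta_pos": [10, 0, 0], "yaw": 0}, {"hand": -1, "delta_pos": [15, 0, 0], "yaw": 0}, {"hand": -1, "delta_pos": [20, 0, 0], "yaw": 0}, {"hand": -1, "delta_pos": [24, 0, 0], "yaw": 0}, {"hand": -1, "delta_pos": [27, 0, 0], "yaw": 0}, {"hand": -1, "delta_pos": [30, 0, 0], "yaw": 0}])

```text
clock: 5.23
position: [534.1, -209.0, 53.4]
ee_rot: [0.649, 0.761, -0.002, 0.002]
contact_force: [-0.4, -36.7, -10.0]
gripper_width: 0.3
grasp_force: 17.8
```

```bash
python3 st.py
```

```text
t 5.23 base xy [  -0.6 -104.1] z 53.4 F base [ -6.1 -36.1 -10. ]
toolx in base [-0.003  1.   ] j [-0.09  0.52 -0.36  0.01 -0.69 -2.9 ]
```

>>> apply_moves(rows=[{"hand": -1, "delta_pos": [-1, 0, 0], "yaw": 0}, {"hand": -1, "delta_pos": [-1, 0, 0], "yaw": 0}, {"hand": -1, "delta_pos": [-1, 0, 0], "yaw": 0}])

```text
clock: 5.48
position: [534.1, -209.2, 53.4]
ee_rot: [0.65, 0.76, -0.001, 0.001]
contact_force: [-1.3, -16.6, -2.2]
gripper_width: -0.2
grasp_force: 8.1
```

```bash
python3 st.py
```

```text
t 5.48 base xy [  -0.7 -104.4] z 53.4 F base [ -3.9 -16.1  -2.2]
toolx in base [-0.001  1.   ] j [-0.09  0.52 -0.36  0.   -0.69 -2.9 ]
```

>>> apply_moves(rows=[{"hand": -1, "delta_pos": [-20, 0, 0], "yaw": 0}, {"hand": -1, "delta_pos": [-40, 0, 0], "yaw": 0}, {"hand": -1, "delta_pos": [-60, 0, 0], "yaw": 0}, {"hand": -1, "delta_pos": [-60, 0, -30], "yaw": 0}, {"hand": -1, "delta_pos": [-60, 0, -70], "yaw": 0}, {"hand": -1, "delta_pos": [-60, 0, -110], "yaw": -0.12}, {"hand": -1, "delta_pos": [-60, 0, -140], "yaw": -0.24}, {"hand": -1, "delta_pos": [-60, 0, -140], "yaw": -0.36}, {"hand": -1, "delta_pos": [-60, 0, -140], "yaw": -0.36}])

```text
clock: 6.23
position: [545.4, -265.3, 196.3]
ee_rot: [0.502, 0.865, 0.002, 0.003]
contact_force: [-1.2, 0.2, -1.3]
gripper_width: -0.1
grasp_force: 0.0
```

```bash
python3 - <<'E'
from h import *
im=get("top");cv2.imwrite("pics/top2.png",cv2.resize(im["pixels"][205:325,240:430,::-1],None,fx=4.2,fy=4.2,interpolation=cv2.INTER_CUBIC))
im=get("wrist");b=im["pixels"][...,::-1];cv2.imwrite("pics/w2.png",b)
E
python3 st.py
```

```text
t 6.33 base xy [  -0.2 -160.9] z 192.7 F base [ 0.   0.5 -0.4]
toolx in base [-0.35   0.937] j [-0.19  0.4  -0.13 -0.   -1.04 -2.44]
```

View pics/w2.png

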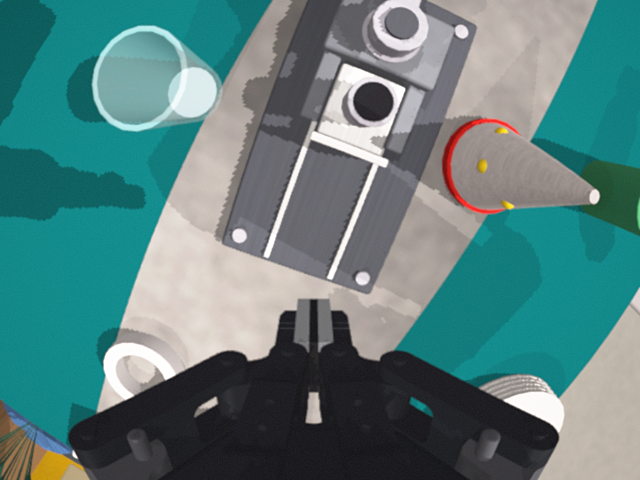

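The foot sits against the clamp block: its front edge meets the block near (375,65), and the force changed by 20 N for 1 mm with no motion. The bystanders are untouched. Next I go to the handle, on its base −x side.

>>> apply_moves(rows=[{"hand": -1, "delta_pos": [335, 61, 0], "yaw": -1.257}, {"hand": -1, "delta_pos": [335, 61, 0], "yaw": -1.257}, {"hand": -1, "delta_pos": [335, 61, 0], "yaw": -1.257}, {"hand": -1, "delta_pos": [335, 61, 0], "yaw": -1.257}, {"hand": -1, "delta_pos": [335, 61, 0], "yaw": -1.257}, {"hand": -1, "delta_pos": [335, 61, 0], "yaw": -1.257}, {"hand": -1, "delta_pos": [335, 61, 0], "yaw": -1.257}, {"hand": -1, "delta_pos": [335, 61, 0], "yaw": -1.257}, {"hand": -1, "delta_pos": [335, 61, 0], "yaw": -1.257}, {"hand": -1, "delta_pos": [335, 61, 0], "yaw": -1.257}, {"hand": -1, "delta_pos": [335, 61, 0], "yaw": -1.257}, {"hand": -1, "delta_pos": [335, 61, 0], "yaw": -1.257}])

```text
clock: 7.33
position: [430.3, 55.7, 192.3]
ee_rot: [-0.099, 0.995, -0.0, -0.001]
contact_force: [0.3, 0.3, 0.4]
gripper_width: 0.1
grasp_force: 0.0
```

```bash
python3 st.py; python3 - <<'E'
from h import *
im=get("wrist");cv2.imwrite("pics/w3.png",im["pixels"][...,::-1])
for q in["bolt_axis","handle_grip"]:
  for d in nets.pinpoint("wrist",q)[:1]:
    print(q,d["score"],d["location"],np.round(atz(im,d["location"],62),1))
E
```

```text
t 7.33 base xy [-62.  173.4] z 192.3 F base [0.4 0.2 0.4]
toolx in base [-0.999 -0.043] j [ 0.51  0.12 -0.53 -0.   -0.92 -1.88]
bolt_axis 0.59 [309.4, 107.0] [ 520.6 -102.3   62. ]
```

View pics/w3.png

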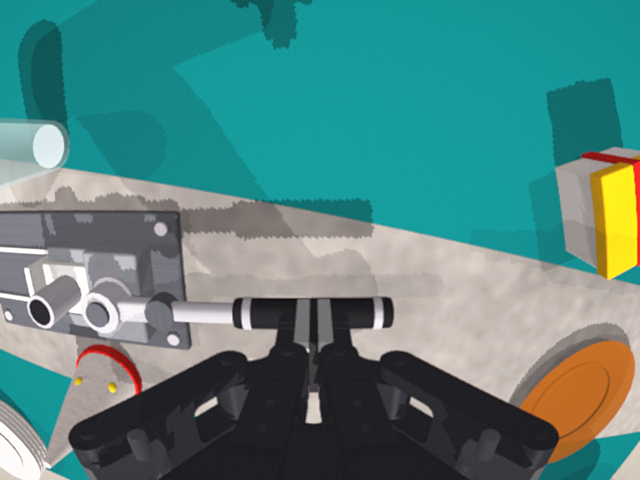

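The wrist picture shows the grip at row 312, cols 235–392, and the space beside it is free. I'll check its position against the TCP.

```bash
python3 - <<'E'
from h import *
im=get("wrist");a=.156;M=np.array([[np.cos(a),np.sin(a)],[-np.sin(a),np.cos(a)]])
for n,c in dict(gripL=(313,240),gripR=(312,390),bolt=(312,102)).items():
    print(n,np.round(M@(atz(im,c,62 if n!="bolt" else 75)[:2]-[518.5,-106]),1))
E
```

```text
gripL [ -4.2 119.9]
gripR [ -9.9 234. ]
bolt [-1.1  5.4]
```

>>> apply_moves(rows=[{"hand": -1, "delta_pos": [0, 0, 35], "yaw": 0}, {"hand": -1, "delta_pos": [0, 0, 70], "yaw": 0}, {"hand": -1, "delta_pos": [0, 0, 105], "yaw": 0}, {"hand": -1, "delta_pos": [0, 0, 131], "yaw": 0}, {"hand": -1, "delta_pos": [-8, 0, 131], "yaw": 0}, {"hand": -1, "delta_pos": [-16, 0, 131], "yaw": 0}, {"hand": -1, "delta_pos": [-24, 0, 131], "yaw": 0}, {"hand": -1, "delta_pos": [-28, 0, 131], "yaw": 0}])

```text
clock: 8.2
position: [461.2, 62.0, 64.2]
ee_rot: [-0.101, 0.995, 0.001, 0.002]
contact_force: [-3.7, 1.0, 1.5]
gripper_width: -0.2
grasp_force: 1.9
```

```bash
python3 st.py; python3 - <<'E'
import numpy as np
# arc of tool positions, base frame; x0,y0 start
def pose(th):
    c,s=np.cos(th),np.sin(th); return np.array([175*c-23*s,175*s+23*c])
for th in range(92,44,-4):
    t=np.radians(min(th,180)); tight=np.radians(56.3)
    if t>=tight: p=pose(t)
    else:
        p=55*np.array([np.cos(tight),np.sin(tight)])+120*np.array([np.cos(t),np.sin(t)])+23*np.array([-np.sin(t),np.cos(t)])
    print(th,np.round(p,1), "kink",round(max(0,tight-t),3))
E
```

```text
t 8.2 base xy [-30.5 174.9] z 64.2 F base [-3.5  1.5  1.5]
toolx in base [-0.999 -0.046] j [ 0.48  0.37 -0.62  0.   -0.58 -1.85]
92 [-29.1 174.1] kink 0
88 [-16.9 175.7] kink 0
84 [ -4.6 176.4] kink 0
80 [  7.7 176.3] kink 0
76 [ 20.  175.4] kink 0
72 [ 32.2 173.5] kink 0
68 [ 44.2 170.9] kink 0
64 [ 56.  167.4] kink 0
60 [ 67.6 163.1] kink 0
56 [ 78.6 158.1] kink 0.005
52 [ 86.3 154.5] kink 0.075
48 [ 93.7 150.3] kink 0.145
```

>>> apply_moves(rows=[{"hand": -1, "delta_pos": [-7, 0, 0], "yaw": 0.04}, {"hand": -1, "delta_pos": [-13.5, 0, 0], "yaw": 0.08}, {"hand": -1, "delta_pos": [-20, 0, 0], "yaw": 0.11}, {"hand": -1, "delta_pos": [-26, 0, 0], "yaw": 0.15}, {"hand": -1, "delta_pos": [-32, 0, 0], "yaw": 0.18}, {"hand": -1, "delta_pos": [-38, -0.5, 0], "yaw": 0.22}, {"hand": -1, "delta_pos": [-44, -1, 0], "yaw": 0.25}, {"hand": -1, "delta_pos": [-50.5, -2, 0], "yaw": 0.29}, {"hand": -1, "delta_pos": [-56.5, -3, 0], "yaw": 0.32}, {"hand": -1, "delta_pos": [-62.5, -4.5, 0], "yaw": 0.36}, {"hand": -1, "delta_pos": [-68.5, -6, 0], "yaw": 0.39}, {"hand": -1, "delta_pos": [-74.5, -7.5, 0], "yaw": 0.43}])

```text
clock: 9.2
position: [532.9, 69.4, 63.8]
ee_rot: [0.115, 0.993, 0.001, 0.0]
contact_force: [-3.4, 3.2, -0.3]
gripper_width: 0.2
grasp_force: 2.1
```

```bash
python3 st.py
```

```text
t 9.2 base xy [ 41.5 171.1] z 63.8 F base [-2.9  3.7 -0.3]
toolx in base [-0.927  0.376] j [ 0.43  0.46 -0.44 -0.   -0.67 -2.23]
```

>>> apply_moves(rows=[{"hand": -1, "delta_pos": [-6, 0.5, 0], "yaw": 0.04}, {"hand": -1, "delta_pos": [-12, 1, 0], "yaw": 0.07}, {"hand": -1, "delta_pos": [-17, 1.5, 0], "yaw": 0.1}, {"hand": -1, "delta_pos": [-22, 1.5, 0], "yaw": 0.13}, {"hand": -1, "delta_pos": [-26, 1.5, 0], "yaw": 0.15}, {"hand": -1, "delta_pos": [-30, 1.5, 0], "yaw": 0.17}])

```text
clock: 9.7
position: [563.2, 64.1, 63.6]
ee_rot: [0.198, 0.98, 0.001, 0.001]
contact_force: [-3.3, 4.9, 1.8]
gripper_width: 0.2
grasp_force: 2.0
```

```bash
python3 st.py
```

```text
t 9.7 base xy [ 70.6 161.1] z 63.6 F base [-2.5  5.3  1.8]
toolx in base [-0.85   0.527] j [ 0.4   0.5  -0.37 -0.   -0.7  -2.37]
```

>>> apply_moves(rows=[{"hand": -1, "delta_pos": [-2, 0, 0], "yaw": 0.01}, {"hand": -1, "delta_pos": [-4, 0, 0], "yaw": 0.02}, {"hand": -1, "delta_pos": [-6, 0, 0], "yaw": 0.03}])

```text
clock: 9.95
position: [568.2, 61.2, 62.8]
ee_rot: [0.212, 0.977, 0.0, 0.0]
contact_force: [-1.9, 5.0, 1.3]
gripper_width: 0.1
grasp_force: 1.9
```

```bash
python3 st.py
```

```text
t 9.95 base xy [ 75.1 157.5] z 62.8 F base [-1.1  5.2  1.3]
toolx in base [-0.834  0.551] j [ 0.39  0.5  -0.35 -0.   -0.71 -2.39]
```

>>> apply_moves(rows=[{"hand": -1, "delta_pos": [-1.5, 0, 0], "yaw": 0.01}, {"hand": -1, "delta_pos": [-3, 0, 0], "yaw": 0.02}])

```text
clock: 10.12
position: [569.9, 60.4, 62.4]
ee_rot: [0.222, 0.975, 0.0, -0.001]
contact_force: [-8.1, 11.0, 5.5]
gripper_width: -0.1
grasp_force: 5.9
```

```bash
python3 st.py
```

```text
t 10.12 base xy [ 76.7 156.4] z 62.4 F base [-6.3 12.1  5.5]
toolx in base [-0.823  0.568] j [ 0.39  0.51 -0.35 -0.   -0.71 -2.41]
```

>>> apply_moves(rows=[{"hand": -1, "delta_pos": [-2, 0.2, 0], "yaw": 0.02}, {"hand": -1, "delta_pos": [-4, 0.5, 0], "yaw": 0.03}, {"hand": -1, "delta_pos": [-6, 0.7, 0], "yaw": 0.05}, {"hand": -1, "delta_pos": [-8, 1, 0], "yaw": 0.06}])

```text
clock: 10.45
position: [576.6, 58.6, 62.3]
ee_rot: [0.251, 0.968, 0.0, -0.002]
contact_force: [-10.1, 10.4, 6.2]
gripper_width: -0.1
grasp_force: 6.4
```

```bash
python3 st.py
```

```text
t 10.45 base xy [ 82.9 153.6] z 62.3 F base [-8.4 11.9  6.2]
toolx in base [-0.787  0.617] j [ 0.38  0.52 -0.33 -0.   -0.73 -2.46]
```

>>> apply_moves(rows=[{"hand": -1, "delta_pos": [-2, 0.2, 0], "yaw": 0.02}, {"hand": -1, "delta_pos": [-4, 0.4, 0], "yaw": 0.03}, {"hand": -1, "delta_pos": [-6, 0.6, 0], "yaw": 0.05}, {"hand": -1, "delta_pos": [-8, 1, 0], "yaw": 0.06}, {"hand": -1, "delta_pos": [-8, 1, 0], "yaw": 0.06}])

```text
clock: 10.87
position: [584.5, 55.8, 62.4]
ee_rot: [0.28, 0.96, 0.0, -0.001]
contact_force: [-8.0, 11.4, 5.3]
gripper_width: -0.1
grasp_force: 6.2
```

```bash
python3 st.py; python3 - <<'E'
from h import *
im=get("top");cv2.imwrite("pics/top3.png",cv2.resize(im["pixels"][190:325,240:430,::-1],None,fx=4.2,fy=4.2,interpolation=cv2.INTER_CUBIC))
im=get("scene");cv2.imwrite("pics/scene3.png",cv2.resize(im["pixels"][175:290,220:390,::-1],None,fx=4.7,fy=4.7,interpolation=cv2.INTER_CUBIC))
E
```

```text
t 10.87 base xy [ 90.4 149.5] z 62.4 F base [-6.1 12.5  5.3]
toolx in base [-0.749  0.662] j [ 0.37  0.53 -0.31 -0.   -0.73 -2.51]
```

View pics/scene3.png

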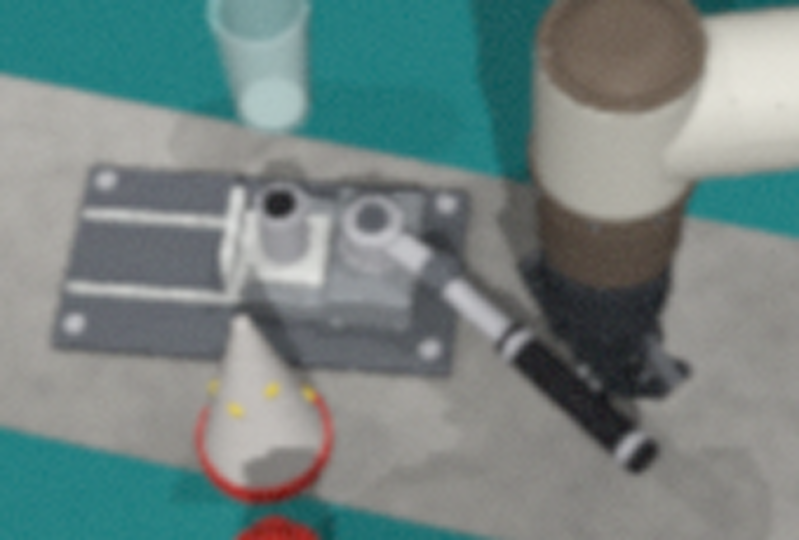

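The scene view shows the foot home and the handle visibly kinked at the knuckle, around (440,268). I'll put a number on the kink.

```bash
python3 - <<'E'
from h import *
im=get("scene");a=.156;M=np.array([[np.cos(a),np.sin(a)],[-np.sin(a),np.cos(a)]])
P=[M@(atz(im,(175+v/4.7,220+u/4.7),z)[:2]-[518.5,-106]) for u,v,z in[(373,222,78),(440,268,70),(513,342,62),(638,455,62)]]
print(np.round(P,1).tolist())
A=lambda p,q:np.degrees(np.arctan2(*(q-p)[::-1]))
print(A(P[0],P[1]),A(P[1],P[3]),A(P[2],P[3]), np.linalg.norm(P[3]-P[0]))
E
```

```text
[[6.1, 2.6], [31.2, 47.2], [75.6, 96.6], [146.2, 177.2]]
60.585488610550314 48.51735090286703 48.77021166862299 223.95118614545035
```

>>> apply_moves(rows=[{"hand": -1, "delta_pos": [-2, 0.2, 0], "yaw": 0.02}, {"hand": -1, "delta_pos": [-4, 0.4, 0], "yaw": 0.03}, {"hand": -1, "delta_pos": [-4, 0.4, 0], "yaw": 0.03}, {"hand": -1, "delta_pos": [-4, 0.4, 0], "yaw": 0.03}])

```text
clock: 11.35
position: [588.2, 54.2, 62.4]
ee_rot: [0.294, 0.956, 0.001, -0.001]
contact_force: [-7.1, 11.2, 4.7]
gripper_width: 0.2
grasp_force: 6.3
```

```bash
python3 st.py
```

```text
t 11.35 base xy [ 93.8 147.4] z 62.4 F base [-5.3 12.1  4.7]
toolx in base [-0.729  0.684] j [ 0.36  0.53 -0.3  -0.   -0.74 -2.53]
```

>>> apply_moves(rows=[{"hand": -1, "delta_pos": [3, 0, 0], "yaw": -0.02}, {"hand": -1, "delta_pos": [6, 0, 0], "yaw": -0.05}, {"hand": -1, "delta_pos": [9, -0.5, 0], "yaw": -0.07}, {"hand": -1, "delta_pos": [12, -1, 0], "yaw": -0.1}, {"hand": -1, "delta_pos": [15, -1, 0], "yaw": -0.12}, {"hand": -1, "delta_pos": [18, -1.5, 0], "yaw": -0.14}, {"hand": -1, "delta_pos": [21, -2, 0], "yaw": -0.16}, {"hand": -1, "delta_pos": [25, -2, 0], "yaw": -0.16}, {"hand": -1, "delta_pos": [32, -2, 0], "yaw": -0.16}, {"hand": -1, "delta_pos": [42, -2, 0], "yaw": -0.16}, {"hand": -1, "delta_pos": [55, -2, 0], "yaw": -0.16}, {"hand": -1, "delta_pos": [55, -2, 0], "yaw": -0.16}])

```text
clock: 12.35
position: [540.5, 82.5, 62.1]
ee_rot: [0.217, 0.976, -0.0, -0.001]
contact_force: [-0.5, 0.7, -0.3]
gripper_width: 0.1
grasp_force: 0.0
```

>>> apply_moves(rows=[{"hand": -1, "delta_pos": [0, 0, -35], "yaw": 0}, {"hand": -1, "delta_pos": [0, 0, -70], "yaw": 0}, {"hand": -1, "delta_pos": [0, 0, -105], "yaw": 0}, {"hand": -1, "delta_pos": [0, 0, -130], "yaw": 0}, {"hand": -1, "delta_pos": [0, 0, -130], "yaw": 0}])

```text
clock: 12.77
position: [545.7, 83.0, 198.8]
ee_rot: [0.216, 0.976, 0.003, 0.006]
contact_force: [0.6, -0.5, 0.5]
gripper_width: 0.2
grasp_force: 0.0
```

```bash
python3 st.py; python3 - <<'E'
from h import *
im=get("scene");cv2.imwrite("pics/scene4.png",cv2.resize(im["pixels"][175:290,220:390,::-1],None,fx=4.7,fy=4.7,interpolation=cv2.INTER_CUBIC))
E
```

```text
t 12.77 base xy [ 56.3 182.5] z 198.8 F base [ 0.5 -0.6  0.5]
toolx in base [-0.83   0.558] j [ 0.45  0.31 -0.27  0.   -0.99 -2.45]
```

View pics/scene4.png

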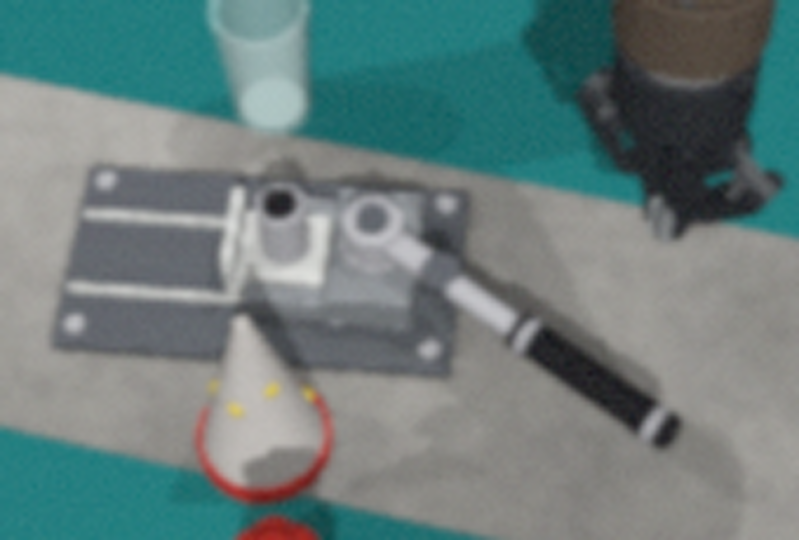

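The handle is straight again: its end is now at (662,430), about 0.16 rad back from where it was at the click. The foot is home, the bystanders are unmoved, and the arm is clear of everything.

```bash
python3 -c "
from h import *
print(workorder.job_done())"
```

```text
the job is handed in; nothing more can be done
None
```

The job is handed in, with no verdict returned: the foot is home against the clamp block, the bolt tightened to its stop, and the handle clicked at an estimated 0.15 rad and sprang straight; the hat and tumbler beside the stand are unmoved in the last picture, and I didn't re-check the bystanders farther off.

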